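# Latch the end cap of the filament dry box

### The job

Close the dry box: hook the draw latch's loop over the keeper on the end cap so that its bar sits under the keeper's lip, then push the lever down over centre until it lies fully flat and holds the cap tight against its gasket, and let go. Ease it in by feel: never press harder than about 20 N on the lever, the keeper or the loop's bar. Leave the spool, the jar and the clamp where they are.

Things in the scene. Friction and masses are not known exactly. Their poses are not given: they have to be found in the camera images.
- case: Filament dry box, ribbed dark grey plastic, fixed: 130 wide (its y), top 150 above the table. Origin on the table below the lever's hinge; x runs along the latch from lever to end cap, z up. Box from x = -110 to 30, then a rubber gasket, then the end cap, x = 36 to 108, top also at 150. All latch parts are centred on y = 0.
- pivot (a point): The lever's hinge axis (parallel to the case's y), 168 above the table, fixed between two steel cheeks on the case. The lever carries the loop's hinge 14 from this axis: with the lever flat it lies at x = -13.7, 2.9 below the pivot, and it turns with the lever, so lifting the lever moves the loop towards the end cap.
- lever (a joint): Lever angle, rad: 0 = flat, pointing to the case's -x; grows as its end lifts, 1.57 upright; stops at 0 and 2.27. Stiff hinge (0.035 N m): it stays where left. With the bar in the keeper the loop comes taut at about 1.1; from there it draws the cap, needs about 6 N at most at the handle, is over centre at about 0.3 and then snaps down by itself.
- handle: The lever's steel handle plate, 52 x 22 x 6 thick, from 13 to 65 from the pivot. Origin mid-width on its outer face (the top face when flat; it faces the end cap when upright), 50 from the pivot and 3 off the lever's centre line; x towards the pivot, z out of that face; turns with the lever. Push on this face.
- loop (a joint): Angle of the loop relative to the lever, rad: the loop's pitch above level (end-cap end raised) is loop minus lever. Its pivot is stiff enough (0.04 N m) to hold the loop where it is left.
- bar: The loop's round steel cross bar, diameter 7, 40 long along the case's y. Origin at its centre, 64 from the loop's hinge; two flat arms at y = +-18.5 join them. Its x runs along the loop, away from the hinge.
- knob (a point): Centre of the small steel ball knob, diameter 18, on a short 8 mm stem on the loop beyond the bar: 20 beyond and 14 above the bar in the loop's own frame (tilts with it); a 4 mm web, 12 wide, joins stem and bar. Pinched from above with the fingers closing along the case's y, it pivots between them as the loop swings, and drags the lever along.
- keeper: Steel keeper on the end cap, 20 wide. Origin where the seated bar's centre is, 162 above the table, 55.4 ahead of the pivot when slack; axes as the case. Post on the lever side (face x = -3.5, top z = 9.5); lip from the post's top away from the lever (to x = 2.5, z = 6.5 to 9.5); seat pad (top z = -3.5, to x = 12). The bar goes down beyond the lip's end, then back under it.
- cap (a joint): How far the end cap has been drawn towards the box against its gasket, m: 0 slack, about 0.0038 when latched; spring 14000 N/m.
- spool: Bystander: small filament spool lying flat, diameter 124, 50 high; origin at the centre of its underside.
- jar: Bystander: clear jar with black lid, diameter 60, 85 high; origin under its centre.
- clamp: Bystander: blue plastic spring clamp lying flat, about 90 x 50 x 14; origin under its centre.

How it is judged:
By the outcome, as a careful person would: the job done as asked, in the order asked, and still so for the second after the job is handed in, with the robot touching nothing.
It also fails if it takes over 58 s, if anything falls off the work surface, if the arm or the gripper's body presses on something with over 40 N, if the wrist force passes 120 N, or if a joint passes its speed limit or range.

### The arm

A 6-joint arm with a two-finger parallel gripper is mounted at the origin on the work surface. World frame = base frame: x ahead of the robot, y to its left, z up, the work surface at z = 0. Lengths are in mm, angles in rad, forces in N, time in s.
With the tool pointing down it reaches from about 325 to 850 mm from the base axis. Payload 4.4 kg.
Tool frame: the origin (TCP) lies on the centre line of the jaws, within the pads' length; the fingertips stand 25 mm ahead of it and the grasp point (between the pads) lies 6 mm ahead of it (r.finger_overhang is the z of the fingertips in the tool frame, in mm); z points along the fingers, y is the line along which they close (so a half turn about z gives the same grasp; the last joint's range is limited). The gripper opens to 94 mm and grips with 3 to 60 N. Pads are 16 mm wide; open, the fingers measure 119 mm over their backs; the gripper's body (75 mm by 177 mm) begins 78 mm behind the grasp point.
Start: joints at [0.955, 0.207, 1.542, -0, 1.393, -0.15], TCP at [258.264, 513.738, 230.447] pointing down, gripper open.
Joint ranges: [-2.73, 2.73], [-0.86, 2.22], [0.23, 2.46], [-1.11, 4.25], [0.08, 2.63], [-2.82, 2.82]. Speed limits (rad/s): [2.79, 2.79, 3.14, 3.14, 3.14, 3.14].

### API

Orientations are given as a 3x3 rotation matrix whose columns are the frame's x, y, z axes.
In Python, from rig import r gives the robot as it stands. Calls block until the motion is done:
- r.goto(position, orientation): joint-space move of the TCP to a pose.
- r.movel(position, rot=None, rate=150, max_force=None): straight line of the TCP; rot=None keeps the orientation; rate is the mean speed in mm/s. With max_force (N) it stops when the force on the tool has changed by that much, and returns True; else False.
- r.move_j(angles): joint-space move.
- r.grip(opening, grip_force=None): opening from 0.0 (shut) to 1.0 (fully open); grip_force is the grip in N (None keeps the last); returns when the fingers have stopped.
- r.sleep(seconds).
- r.inverse_kinematics(position, orientation): joint angles nearest the present ones, or None.
- r.state(): the state.
- r.camera(name): name is "side" or "top"; returns the picture (384x512x3 uint8, blue, green, red); there is no depth.
- r.calibration(name): a dict with "K" (3x3 intrinsics, pixels), "R" (3x3) and "t" (3): a world point X has camera coordinates R X + t. Camera axes: x right, y down, z forward; pixel columns grow to the right and rows downward; lengths in mm; the calibration is good to about 2 mm. A picture is of the moment at which its call begins. calibration takes no time and is no camera call.
A pose or a line that the arm cannot do raises r.Unreachable and nothing moves.
- r.hand_in(): hands the job in; it is judged then, once.
Trained networks look in the newest picture that a camera, given by its name, has taken for a name from the list of things; names that differ only in an ending like _2 or _b are one class to them, and where a whole thing is asked for, a point or a joint stands for the part that bears it (a point fixed in the world has none). Each returns a list of dicts, best first, with "conf" (0 to 1); they miss things now and then, are a little off and sometimes report something else, mostly with a low value. They report only what shows in the picture. A call takes as long as a camera call.
- r.recognise(name, camera): "extent" ([centre column, centre row, width, height] in pixels, round what is visible of it).
- r.mark_of(name, camera): "pixel" ([row, column] in pixels: a listed point, or the origin of a listed thing).
The state is a dict: "t": time; "qpos": joint angles; "dq": joint speeds; "tau": joint torques, N m; "tool_pos": TCP position; "eef_rot": TCP orientation; "force": force on the tool from outside, world axes, zero at the start; "wrist_torque": the same for the moment, N m; "gripper_width": opening from 0.0 (shut) to 1.0 (fully open); "grasp_force": force on a finger pad.
Only numpy, scipy, OpenCV 4.12 (cv2) and the standard library are available. Lean on these libraries where they do the work, as an engineer would, in place of code of your own. Each camera call takes 0.05 s, during which the arm holds its last target. There are 200 camera calls.

## Working session

There is one attempt and no reset: what is moved stays moved. The work goes in short steps, each a Python script; the robot and the scene stay as the last script left them, time stands still between calls to the robot, and variables do not carry over. Pictures are saved under pics/ and viewed, at most 10 in all, crops included, and the job is handed in when it is done.

```bash
ls; mkdir -p pics
python3 - <<'E'
from rig import r
import cv2,numpy as np
for c in("side","top"):
    im=r.camera(c); cv2.imwrite(f"pics/{c}0.png",im)
    k=r.calibration(c); print(c,np.round(k["K"],1).tolist(),np.round(k["R"],3).tolist(),np.round(k["t"],1).tolist())
    for n in["case","pivot","handle","bar","knob","keeper"]:
        print(n,[(np.round(d["pixel"],1).tolist(),round(d["conf"],2)) for d in r.mark_of(n,c)[:2]])
print(r.state()["t"])
a=cv2.imread("pics/side0.png");b=cv2.imread("pics/top0.png")
cv2.imwrite("pics/both0.png",cv2.resize(np.vstack([a,b]),(400,600)))
E
```

```text
pics
side [[427.0, 0.0, 249.6], [0.0, 427.0, 193.8], [0.0, 0.0, 1.0]] [[-0.987, -0.159, 0.011], [-0.108, 0.617, -0.78], [0.118, -0.771, -0.626]] [661.6, 171.2, 1450.5]
case [([212.6, 280.4], 0.93)]
pivot [([177.9, 285.3], 0.96)]
handle [([169.1, 284.0], 0.48)]
bar [([161.5, 285.9], 0.51), ([208.3, 212.3], 0.15)]
knob [([153.3, 288.2], 0.64)]
keeper []
top [[481.3, 0.0, 259.3], [0.0, 481.3, 187.6], [0.0, 0.0, 1.0]] [[0.026, -1.0, 0.001], [-0.995, -0.026, -0.092], [0.092, 0.001, -0.996]] [-24.4, 678.2, 1400.7]
case [([225.9, 271.7], 0.81)]
pivot [([225.4, 272.1], 0.79)]
handle [([222.2, 274.3], 0.36)]
bar [([225.2, 297.4], 0.58)]
knob [([225.9, 302.4], 0.64)]
keeper []
0.7
```

View pics/side0.png

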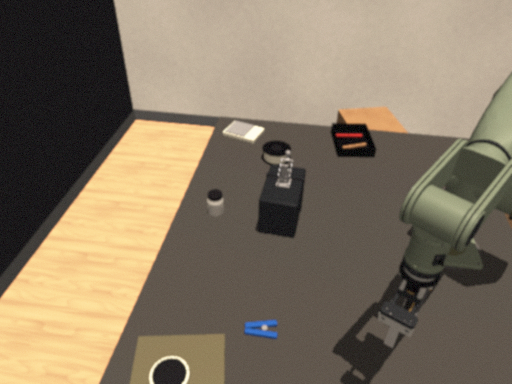

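View pics/top0.png

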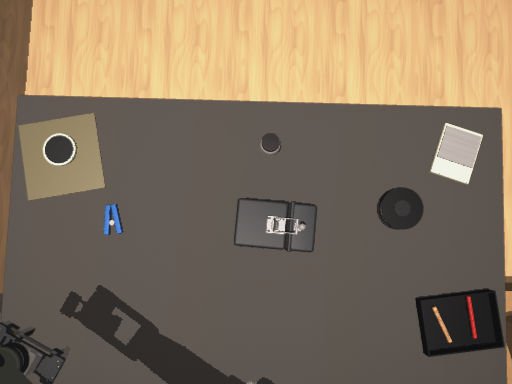

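The top view shows the case at (275,225) px, with the latch pointing image-right (world -y). The side view shows the case at (283,200), with the latch raised and standing above it. I'll zoom in on the latch in both.

Run:
```python
import cv2,numpy as np
a=cv2.imread("pics/side0.png")[135:240,240:325];b=cv2.imread("pics/top0.png")[190:260,228:328]
a=cv2.resize(a,None,fx=5.6,fy=5.6,interpolation=3);b=cv2.resize(b,None,fx=3.8,fy=3.8,interpolation=3)
o=np.zeros((590,800,3),np.uint8);b=b[:, :320];o[:min(590,a.shape[0]),:a.shape[1]]=a[:590];o[:b.shape[0],480:480+b.shape[1]]=b
cv2.imwrite("pics/z0.png",o)
```

```text
(no output)
```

View pics/z0.png

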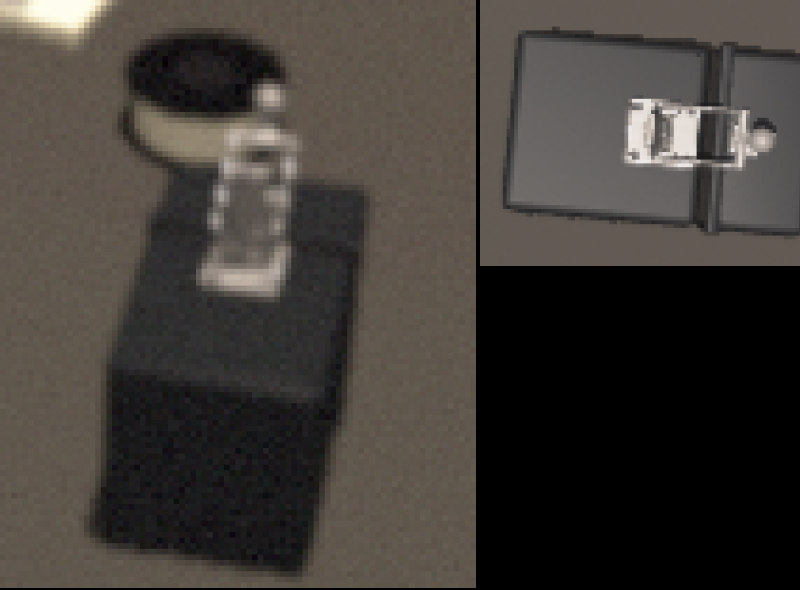

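The zoom shows the cheeks and pivot near side px (283,184), the bar at (286,161) and the knob at (288,152). The top view has the bar at (297,225) and the knob at (303,225). So the loop is raised and pointing toward the cap. Next I'll fit case pose, lever and loop angles to both views.

```bash
cat > h.py <<'E'
import numpy as np
Z0=168.
def Rz(a): c,s=np.cos(a),np.sin(a); return np.array([[c,-s,0],[s,c,0],[0,0,1]])
def hinge(L): a=np.pi+np.arctan2(2.9,13.7)-L; return 14*np.array([np.cos(a),np.sin(a)])
def onloop(L,p,x,z): c,s=np.cos(p),np.sin(p); return hinge(L)+[x*c-z*s,x*s+z*c]   # p = pitch above level
def knob(L,p): return onloop(L,p,84,14)
def bar(L,p): return onloop(L,p,64,0)
def handle(L,a=50,b=3): return np.array([-a*np.cos(L)+b*np.sin(L),a*np.sin(L)+b*np.cos(L)])
def world(c,xz,y=0): return Rz(c[2])@[xz[0],y,0]+[c[0],c[1],Z0+xz[1]]  # c=(x,y,yaw) of pivot
def proj(k,X): q=k["K"]@(k["R"]@X+k["t"]); return q[:2]/q[2]
E
cat > fit.py <<'E'
from rig import r
import cv2
from h import *
from scipy.optimize import least_squares
K={c:r.calibration(c) for c in("side","top")}
def run(corners,marks,x0):
    def f(v):
        c=v[:3];L,p=v[3],v[4];o=[]
        pt={"pivot":[0,0],"handle":handle(L),"bar":bar(L,p),"knob":knob(L,p)}
        for cam,n,(row,col),w in marks:
            X=world(c,pt[n]) if n in pt else (world(c,[55.4,-6]) if n=="keeper" else world(c,[0,-168]))
            X=X+[*v[5:7],0] if cam=="side" else X
            o+=list(w*(proj(K[cam],X)-[col,row]))
        for x,y,col,row in corners: o+=list(1.0*(proj(K["top"],world(c,[x,-18],y))-[col,row]))
        o+=list(v[5:7]/2.)
        return o
    best=None
    for L in(.6,1.2,1.8,2.2):
        for p in(-.2,.3,.8):
            s=least_squares(f,[*x0[:3],L,p,0,0],loss="soft_l1",bounds=([-2e3,-2e3,-9,0,-1.5,-9,-9],[2e3,2e3,9,2.27,2.5,9,9]))
            if best is None or s.cost<best.cost: best=s
    return best
E
python3 - <<'E'
from fit import *
im=cv2.imread("pics/top0.png")
g=im[192:262,228:326].astype(int).sum(2)
hsv=im[192:262,228:326]
# table ~ flat colour; print sample + corners through box outline
for row in (205,215,235,245): print(row,im[row,228:242].sum(1).tolist(),im[row,306:324].sum(1).tolist())
for col in (250,280,305): print(col,im[192:206,col].sum(1).tolist(),im[240:258,col].sum(1).tolist())
E
```

```text
205 [273, 274, 273, 272, 273, 273, 272, 274, 261, 144, 169, 242, 294, 286] [183, 176, 171, 162, 157, 151, 140, 136, 136, 165, 236, 273, 272, 272, 273, 273, 272, 272]
215 [274, 274, 274, 275, 275, 275, 275, 261, 177, 173, 245, 306, 299, 297] [254, 253, 249, 246, 245, 242, 239, 234, 207, 158, 167, 272, 272, 272, 271, 271, 274, 272]
235 [274, 272, 273, 274, 274, 261, 175, 177, 259, 322, 319, 318, 317, 316] [263, 261, 257, 255, 254, 251, 238, 179, 158, 272, 272, 271, 272, 273, 273, 272, 273, 273]
245 [273, 274, 274, 274, 274, 273, 261, 253, 211, 172, 142, 145, 134, 127] [271, 268, 265, 259, 258, 250, 190, 153, 230, 271, 272, 270, 272, 272, 272, 272, 271, 272]
250 [271, 272, 273, 273, 272, 273, 153, 131, 199, 271, 278, 281, 281, 284] [317, 317, 316, 325, 273, 190, 149, 254, 271, 271, 272, 274, 272, 273, 272, 271, 271, 271]
280 [273, 272, 273, 273, 274, 272, 272, 273, 164, 115, 143, 203, 257, 260] [298, 299, 300, 302, 304, 301, 306, 248, 173, 172, 263, 270, 271, 272, 271, 272, 272, 271]
305 [273, 273, 271, 273, 272, 271, 273, 274, 274, 272, 272, 155, 122, 190] [268, 271, 271, 272, 271, 273, 274, 274, 272, 251, 199, 124, 257, 271, 272, 273, 271, 271]
```

Run:
```python
from fit import *
left=np.polyfit([205,215,235],[236.4,235.45,233.45],1); right=np.polyfit([215,235],[316.5,314.5],1)
top=np.polyfit([250,280,305],[197.5,199.6,202.5],1); bot=np.polyfit([250,280,305],[246.7,249.7,251.9],1)
def X(v,h):
    row=225.
    for _ in range(9): col=np.polyval(v,row); row=np.polyval(h,col)
    return col,row
# image up = world +x = case +y
C=[(-110,65,*X(left,top)),(-110,-65,*X(left,bot)),(108,65,*X(right,top)),(108,-65,*X(right,bot))]
print(np.round(C,1).tolist())
# edges were the rim at z150 (camera almost overhead)
M=[]
for cam in("side","top"):
    r.camera(cam)
    for n in["case","pivot","handle","bar","knob"]:
        d=r.mark_of(n,cam)
        if d and d[0]["conf"]>.3 and not(cam=="top" and n=="case"): M.append((cam,n,d[0]["pixel"],d[0]["conf"] if n!="handle" else .2))
s=run(C,M,[460,-30,-1.5])
print(np.round(s.x,3),s.cost); v=s.x
print("loop joint",v[3]+v[4],"knob",world(v[:3],knob(v[3],v[4])),"pivot",v[:3])
print(np.round(s.fun.reshape(-1),2).tolist(),[(m[0],m[1]) for m in M])
```

```text
[[-110.0, 65.0, 237.3, 196.2], [-110.0, -65.0, 232.5, 245.1], [108.0, 65.0, 317.7, 203.4], [108.0, -65.0, 312.7, 252.7]]
[ 5.67087e+02 -5.29200e+01 -1.64400e+00  1.34800e+00  2.90000e-01
 -2.41700e+00 -9.92000e-01] 5.579260799681322
loop joint 1.6379916408277309 knob [ 561.90502625 -123.36314741  218.15562682] pivot [567.08735241 -52.92048644  -1.64423204]
[-1.39, 0.82, -0.29, 1.2, -0.09, -0.35, -0.48, 0.9, -0.61, -0.44, 0.85, -0.83, -0.13, -0.16, 0.6, -0.27, -0.16, -0.39, 0.19, 0.99, 0.02, -0.1, -0.43, 1.69, 0.24, 0.39, -1.21, -0.5] [('side', 'case'), ('side', 'pivot'), ('side', 'handle'), ('side', 'bar'), ('side', 'knob'), ('top', 'pivot'), ('top', 'handle'), ('top', 'bar'), ('top', 'knob')]
```

```bash
cat >> h.py <<'E'
C=np.array([567.087,-52.920,-1.644])
def tool(sgn=1,tilt=0,yaw=C[2]):
    "tool down; y along case y; tilt>0 leans tool z towards case -x"
    cx,cy=Rz(yaw)[:,0],Rz(yaw)[:,1]; z=-np.cos(tilt)*np.array([0,0,1])-np.sin(tilt)*cx; y=sgn*cy
    return np.stack([np.cross(y,z),y,z],1)
E
python3 - <<'E'
from fit import *
P=world(C,knob(1.348,.29))
for s in(1,-1): print(s,r.inverse_kinematics(P+[0,0,80],tool(s)))
def cost(s):
    q=r.inverse_kinematics(P+[0,0,80],tool(s)); return 9 if q is None else abs(q[5])
s=min((1,-1),key=cost); print(s)
r.grip(.7,8)
r.goto(P+[0,0,80],tool(s)); 
print(r.movel(P+[0,0,15],rate=80,max_force=4))
st=r.state();print(st["t"],st["tool_pos"],P,st["force"])
a=r.camera("side")[100:220,220:360];b=r.camera("top")[180:270,240:345]
print(r.mark_of("knob","side")[:1])
o=np.hstack([cv2.resize(a,(400,343),interpolation=3),cv2.resize(b,(400,343),interpolation=3)]);cv2.imwrite("pics/g1.png",o)
E
```

```text
1 [-3.66515073e-01  1.63339849e-01  1.45281394e+00 -4.44089210e-16
  1.52543886e+00 -2.93311400e-01]
-1 None
1
False
5.4167 [ 562.37371682 -123.56851094  233.78216774] [ 561.92086043 -123.36603062  218.15276253] [ 0.50568108 -1.36778654 -0.0506149 ]
[{'pixel': [153.8, 287.5], 'conf': 0.45}]
```

View pics/g1.png

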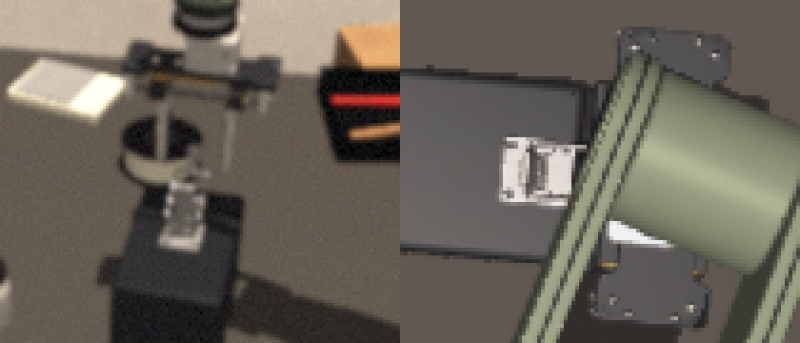

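The pads straddle the knob (side crop about (195,152)), with the fingertips just below its centre. I'll close on it and lift the loop clear above the keeper.

```bash
cat > mv.py <<'E'
from fit import *
def go(L,p,rate=60,f=10,off=np.zeros(3)):
    T=world(C,knob(L,p))+[0,0,15]+off
    h=r.movel(T,rate=rate,max_force=f); st=r.state()
    e=Rz(C[2]).T@(st["tool_pos"]-T); fc=Rz(C[2]).T@st["force"]
    print(f"t{st['t']:.1f} L{L:.2f} p{p:.2f} hit{h} err(case){np.round(e,1)} F(case){np.round(fc,1)} w{st['gripper_width']:.3f} gf{st['grasp_force']:.1f} bar{np.round(bar(L,p)-[55.4,-6],1)}")
    return h
E
python3 - <<'E'
from mv import *
r.grip(0,12); st=r.state(); print(st["t"],st["gripper_width"]*94,st["grasp_force"],Rz(C[2]).T@st["force"])
for L,p in((1.6,.29),(1.85,.25),(2.05,.1)):
    if go(L,p): break
a=r.camera("side")[120:220,230:340]
for n in("knob","bar","handle","pivot","keeper"):
    d=r.mark_of(n,"side")[:1]; print(n,[(x["pixel"],x["conf"]) for x in d])
for n,q in(("knob",knob(2.05,.1)),("bar",bar(2.05,.1)),("handle",handle(2.05)),("pivot",[0,0])): print(n,proj(K["side"],world(C,q)+[-2.4,-1,0])[::-1])
cv2.imwrite("pics/g2.png",cv2.resize(a,(660,600),interpolation=3))
E
```

```text
6.3833 17.12786523060407 11.999999731779099 [0.16675028 0.28751923 0.19644293]
t6.6 L1.60 p0.29 hitFalse err(case)[-1.4 -0.2 -1.1] F(case)[-5.1  1.9 -5. ] w0.176 gf12.0 bar[ 3.4 38.1]
t6.9 L1.85 p0.25 hitFalse err(case)[-1.6 -0.3 -1.3] F(case)[-5.7  2.6 -3.5] w0.176 gf12.0 bar[ 7.6 35.8]
t7.3 L2.05 p0.10 hitFalse err(case)[ 0.4  0.  -0.1] F(case)[-1.2  0.5 -1.2] w0.180 gf12.0 bar[12.  25.9]
knob [([153.3, 292.6], 0.6)]
bar [([159.4, 275.7], 0.7)]
handle [([167.5, 286.5], 0.61)]
pivot [([174.3, 282.6], 0.68)]
keeper []
knob [155.50781164 288.09462971]
bar [162.17134307 286.92725505]
handle [163.3197789  285.34385061]
pivot [177.90897574 283.28090395]
```

View pics/g2.png

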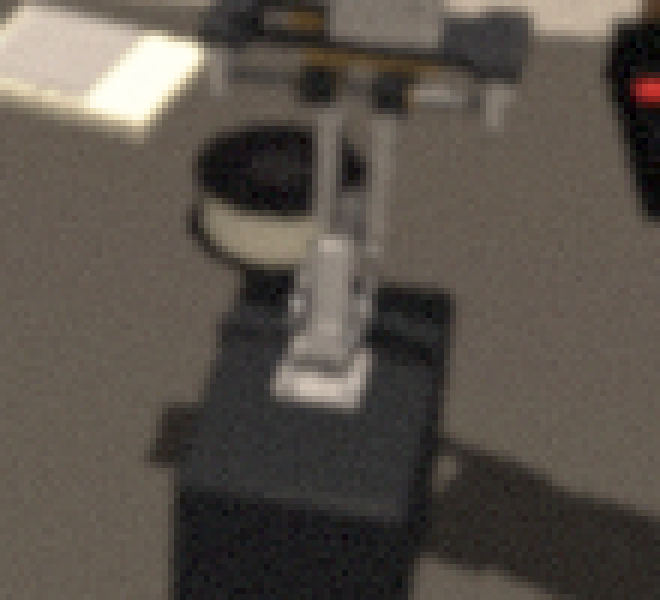

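The plate now stands past upright (crop (330,290)) and the knob is between the fingers at about (350,200), so the lever followed. Next I'll lower the bar beyond the lip until it touches the pad.

```bash
cat >> mv.py <<'E'
from scipy.optimize import fsolve
def LP(x,z): return fsolve(lambda v: bar(*v)-np.array([55.4+x,-6+z]),[2.0,-.2])
def gb(x,z,**k): return go(*LP(x,z),**k)
E
python3 - <<'E'
from mv import *
for z in(20,10,5,1,-4):
    if gb(9,z,rate=30 if z>5 else 15,f=8 if z>5 else 6): break
E
```

```text
t7.8 L1.81 p0.00 hitTrue err(case)[3.  0.1 2.5] F(case)[ 1.7  0.3 -0.5] w0.178 gf12.0 bar[ 9. 20.]
```

Run:
```python
from mv import *
for z in(20,15,10,5,1,-3):
    if gb(9,z,rate=25 if z>5 else 12,f=10 if z>5 else 8): break
```

```text
t8.1 L1.81 p0.00 hitFalse err(case)[1.9 0.2 0.7] F(case)[ 4.9 -0.8  1.8] w0.177 gf12.0 bar[ 9. 20.]
t8.6 L1.82 p-0.08 hitFalse err(case)[1.8 0.3 0.5] F(case)[ 5.9 -0.8  1.5] w0.180 gf12.0 bar[ 9. 15.]
t9.0 L1.86 p-0.16 hitFalse err(case)[1.1 0.2 0. ] F(case)[4.9 0.  1.2] w0.178 gf12.0 bar[ 9. 10.]
t9.7 L1.93 p-0.23 hitFalse err(case)[0.1 0.1 0. ] F(case)[5.  0.5 0.3] w0.178 gf12.0 bar[9. 5.]
t10.3 L2.01 p-0.30 hitFalse err(case)[-0.7 -0.  -0.3] F(case)[ 1.   2.5 -0.7] w0.181 gf12.0 bar[9. 1.]
t10.9 L2.10 p-0.36 hitFalse err(case)[-0.3 -0.1 -0.3] F(case)[-1.1  1.9 -1. ] w0.179 gf12.0 bar[ 9. -3.]
```

Run:
```python
from mv import *
for z in(-5,-7):
    h=gb(9,z,rate=12,f=5); print(r.state()["tool_pos"])
    if h: break
a=r.camera("side")[130:190,250:320]
for n in("knob","bar","handle","pivot","keeper"):
    d=r.mark_of(n,"side")[:1]; print(n,[(x["pixel"],x["conf"]) for x in d])
for n,q in(("knob",knob(*LP(9,z))),("bar",bar(*LP(9,z))),("keeper",[55.4,-6])): print(n,proj(K["side"],world(C,q)+[-2.4,-1,0])[::-1])
cv2.imwrite("pics/g3.png",cv2.resize(a,(700,600),interpolation=3))
```

```text
t11.3 L2.15 p-0.39 hitFalse err(case)[-0.2 -0.  -0.2] F(case)[-1.4  2.2 -0.3] w0.181 gf12.0 bar[ 9. -5.]
[ 560.60187948 -140.71192477  177.28016973]
t11.5 L2.21 p-0.41 hitTrue err(case)[-0.1  0.   0.5] F(case)[ 0.8 -0.3  4.4] w0.180 gf13.9 bar[ 9. -7.]
[ 560.67354981 -140.93552017  175.24677376]
knob [([165.6, 287.1], 0.47)]
bar []
handle [([165.2, 284.8], 0.46)]
pivot [([177.0, 281.6], 0.55)]
keeper []
knob [165.44421827 287.37766728]
bar [170.32066252 286.17857959]
keeper [170.14680659 285.88093636]
```

View pics/g3.png

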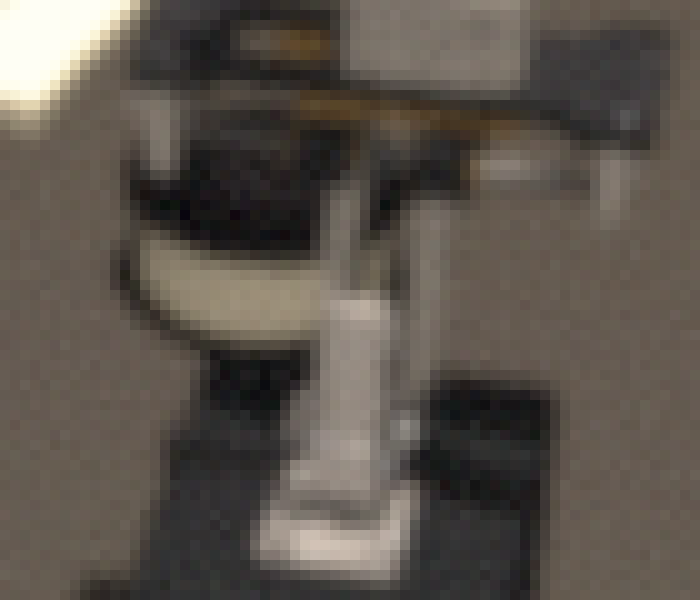

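Contact came at TCP z 175.2, so the fingertips (150.2) reached the cap top before the bar reached its seat. That means the knob sits deeper between the pads than I fitted. I'll release, back off upwards and measure the latch again with a clear view.

Run:
```python
from mv import *
r.grip(.5); r.movel(r.state()["tool_pos"]+[0,0,90],rate=150)
r.movel(r.state()["tool_pos"]+[-100,-150,60],rate=300)
q=r.state();print(q["t"],q["tool_pos"])
ims=[]
M=[]
for cam in("side","top"):
    im=r.camera(cam); ims.append(im)
    for n in["case","pivot","handle","bar","knob","keeper"]:
        d=r.mark_of(n,cam)[:1]; print(cam,n,[(np.round(x["pixel"],1),round(x["conf"],2)) for x in d])
        if d and d[0]["conf"]>.3 and not(cam=="top" and n=="case"): M.append((cam,n,d[0]["pixel"],d[0]["conf"]))
s=run([(-110.0,65.0,237.3,196.2),(-110.0,-65.0,232.5,245.1),(108.0,65.0,317.7,203.4),(108.0,-65.0,312.7,252.7)],M,C)
v=s.x;print(np.round(v,3),s.cost,"bar",bar(v[3],v[4])-[55.4,-6],"knob",world(v[:3],knob(v[3],v[4])))
print(np.round(s.fun,1).tolist())
a=cv2.resize(ims[0][140:190,255:320],(400,308),interpolation=3);b=cv2.resize(ims[1][200:250,260:325],(400,308),interpolation=3)
cv2.imwrite("pics/m4.png",np.hstack([a,b]))
```

```text
14.0333 [ 460.54520266 -289.21600453  322.18668368]
side case [(array([215.8, 281.4]), 0.82)]
side pivot [(array([165.2, 285.6]), 0.4)]
side handle [(array([165.1, 287.9]), 0.59)]
side bar []
side knob [(array([163.9, 289.7]), 0.42)]
side keeper [(array([174.9, 282.9]), 0.59)]
top case [(array([225.6, 270.8]), 0.84)]
top pivot [(array([227.6, 275.1]), 0.8)]
top handle [(array([226.3, 287.3]), 0.65)]
top bar [(array([228.8, 297. ]), 0.4)]
top knob [(array([228. , 308.1]), 0.46)]
top keeper []
[ 5.66899e+02 -5.23130e+01 -1.64300e+00  2.14300e+00 -3.57000e-01
 -1.82300e+00  4.12000e-01] 13.562766352307818 bar [ 9.54935504 -3.25949563] knob [ 560.50048036 -140.66047165  164.87666995]
[-0.9, -0.5, -1.0, 5.2, -1.5, -0.9, -1.0, 0.3, 1.7, -2.6, 0.2, -2.1, 0.0, -0.3, 0.9, -0.6, 0.1, 0.1, -0.1, 1.1, -0.2, 0.0, -0.7, 1.7, 0.1, 0.4, -0.9, 0.2]
```

View pics/m4.png

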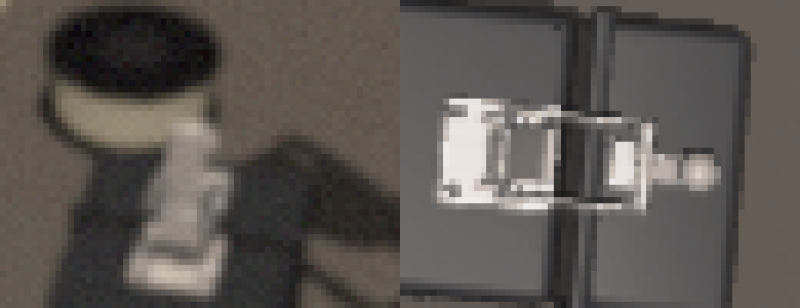

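In the clear top view (right half) the bar is at (648,165) and the knob at (700,172). The keeper's lip ends at about x=635, so the bar is past the lip and near or on the pad. I'll regrip the knob 10 mm higher, press down lightly until the bar touches the pad, then draw back under the lip.

Run:
```python
from mv import *
def rep(s,h):
    st=r.state(); print(s,h,f"t{st['t']:.1f}",np.round(Rz(C[2]).T@(st["tool_pos"]-world(C,[55.4,-6])),1),"F",np.round(Rz(C[2]).T@st["force"],1),"w",round(st["gripper_width"]*94,1)); return st["tool_pos"]
k=np.array([560.5,-140.7,185])
r.movel(k+[0,0,80],rot=tool(),rate=250)
rep("dn",r.movel(k,rate=100,max_force=5))
r.grip(0,10); p=rep("grip",0)
h=r.movel(p-[0,0,8],rate=12,max_force=5); p=rep("press",h)
cx=Rz(C[2])[:,0]
h=r.movel(p-12*cx,rate=15,max_force=9); rep("pull",h)
```

```text
dn False t16.6 [32.9  0.4 23.8] F [-0.3  0.2 -0.6] w 47.1
grip 0 t17.2 [32.7  0.1 23.2] F [-0.4  1.3  0.4] w 16.6
press True t17.6 [32.8  0.2 18.8] F [-0.1  0.2  4. ] w 16.9
pull True t18.0 [32.2  0.3 18.9] F [ 1.2 -0.   3.6] w 16.8
```

```bash
cat >> mv.py <<'E'
def rep(s,h):
    st=r.state(); print(s,h,f"t{st['t']:.1f}",np.round(Rz(C[2]).T@(st["tool_pos"]-world(C,[55.4,-6])),1),"F",np.round(Rz(C[2]).T@st["force"],1),"w",round(st["gripper_width"]*94,1)); return st["tool_pos"]
cx=Rz(C[2])[:,0]
E
python3 - <<'E'
from mv import *
p=r.state()["tool_pos"]
h=r.movel(p+[0,0,.5],rate=10); p=rep("relax",h)
for i in range(6):
    h=r.movel(p-2*(i+1)*cx,rate=8,max_force=12); rep("pull",h)
    if h: break
E
```

```text
relax False t18.3 [32.2  0.2 19.1] F [0.5 0.2 1. ] w 17.1
pull False t18.7 [31.9  0.2 19.1] F [ 5.2  0.9 -0.3] w 17.1
pull False t19.1 [30.2  0.2 19.1] F [ 5.1 -0.6  0.8] w 17.0
pull False t19.5 [28.2  0.1 19.1] F [ 6.6 -0.   0.4] w 16.8
pull False t19.9 [26.4  0.2 19.3] F [ 6.4 -0.5  0.8] w 16.9
pull False t20.3 [24.8  0.2 19.5] F [ 8.2 -0.   1.3] w 16.9
pull False t20.7 [24.3  0.2 19.6] F [11.5 -1.1  0.4] w 17.1
```

The bar moved back 8.4 mm at constant height and then met resistance, which fits it sitting under the lip against the post. I'll release and check.

Run:
```python
from mv import *
p=r.state()["tool_pos"]; r.movel(p+1.0*cx,rate=20)
r.grip(.45); p=r.state()["tool_pos"]; r.movel(p+[0,0,90],rate=150); rep("up",0)
r.movel(p+[-100,-100,120],rate=300)
s=r.camera("side");b=r.camera("top")
for n in("handle","pivot"):
  for c in("side","top"): print(n,c,[(x["pixel"],x["conf"]) for x in r.mark_of(n,c)[:1]])
for L in(1.1,1.3,1.5,1.7): print(L,proj(K["side"],world(C,handle(L))+[-2,0,0])[::-1],proj(K["top"],world(C,handle(L)))[::-1])
a=cv2.resize(s[140:190,255:320],(400,308),interpolation=3);b=cv2.resize(b[200:250,260:325],(400,308),interpolation=3)
cv2.imwrite("pics/m5.png",np.hstack([a,b]))
```

```text
up 0 t22.4 [ 25.   -0.4 108.6] F [-0.3 -0.4  0.4] w 42.3
handle side [([171.6, 284.6], 0.63)]
handle top [([224.1, 273.3], 0.37)]
pivot side [([174.2, 286.6], 0.76)]
pivot top [([225.8, 274.7], 0.69)]
1.1 [170.40753232 282.92732839] [223.87344733 268.50828835]
1.3 [168.02929324 283.47665576] [224.2215429  272.21963223]
1.5 [166.08068072 284.00733538] [224.59940496 276.08496369]
1.7 [164.63838403 284.49708349] [224.99025511 279.93222211]
```

View pics/m5.png

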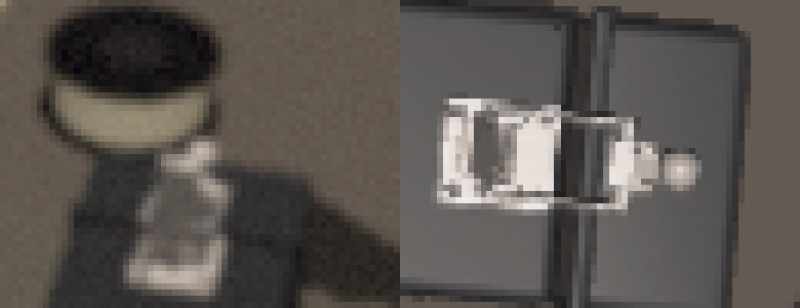

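In the top view the knob has moved back to (680,172). The bar at (628,165) now runs under the bright keeper, and the lever is at about 1.3. Now I'll push the handle down along its arc.

```bash
cat >> mv.py <<'E'
def tip(L,dx=0,dz=0): # TCP so the fingertip corner meets the handle face
    q=handle(L)+[8+dx,25+dz]; return world(C,q)
def push(L,rate=50,f=14,**k):
    h=r.movel(tip(L,**k),rate=rate,max_force=f); st=r.state()
    print(f"L{L:.2f} hit{h} t{st['t']:.1f} err",np.round(Rz(C[2]).T@(st["tool_pos"]-tip(L,**k)),1),"F",np.round(Rz(C[2]).T@st["force"],1)); return h
E
python3 - <<'E'
from mv import *
r.grip(0)
r.movel(tip(1.5,25,60),rot=tool(),rate=250)
push(1.5,dx=25,rate=100,f=5)
push(1.5,dx=6,rate=60,f=4)
for L in(1.35,1.2,1.1,1.0,.9,.8):
    if push(L,rate=25,f=10): break
E
```

```text
L1.50 hitFalse t25.8 err [0.3 0.3 0.5] F [-1.2 -0.3 -0.2]
L1.50 hitFalse t26.2 err [-0.6  0.1  0.3] F [1.2 0.6 0.5]
L1.35 hitFalse t26.9 err [ 0.2 -0.  -0.1] F [ 1.  -0.2 -0. ]
L1.20 hitFalse t27.4 err [ 0.4 -0.1 -0.2] F [ 5.2  0.2 -0.3]
L1.10 hitFalse t27.7 err [ 0.5 -0.1 -0.1] F [ 5.2  0.4 -0.2]
L1.00 hitFalse t28.1 err [ 0.8 -0.1  0.1] F [ 5.3 -0.9  0.1]
L0.90 hitFalse t28.4 err [ 0.9 -0.   0.2] F [ 5.  -0.8  1. ]
L0.80 hitFalse t28.8 err [0.8 0.  0.4] F [ 5.6 -0.9  0.8]
```

Run:
```python
from mv import *
for L in(.7,.6,.5,.4,.3,.2,.1,0.03):
    if push(L,rate=25,f=10): break
else: push(0,rate=10,f=8,dz=-4)
```

```text
L0.70 hitFalse t29.1 err [0.5 0.1 0.5] F [ 5.1 -0.7  0.2]
L0.60 hitFalse t29.5 err [-0.1  0.2  0.4] F [ 4.7 -0.4  0.7]
L0.50 hitFalse t29.8 err [-0.7  0.1 -0.2] F [1.8 0.4 1. ]
L0.40 hitFalse t30.2 err [-0.8 -0.1 -0.5] F [-0.5 -0.1  0.3]
L0.30 hitFalse t30.5 err [-0.4 -0.3 -0.5] F [-0.1 -0.6  0.5]
L0.20 hitFalse t30.9 err [-0.1 -0.2 -0.4] F [0.1 0.5 0.1]
L0.10 hitFalse t31.2 err [-0.  -0.2 -0.3] F [-0.4  0.   0.3]
L0.03 hitFalse t31.5 err [-0.  -0.2 -0.3] F [-0.2  0.3 -0.8]
L0.00 hitTrue t31.9 err [0.1 0.2 4.2] F [ 0.7 -0.8  4.2]
```

The lever snapped down by itself, and the plate was felt at its flat height, within 0.3 mm. I'll retreat and check.

Run:
```python
from mv import *
p=r.state()["tool_pos"]; r.movel(p+[0,0,90],rate=150); r.movel(p+[-120,60,130],rate=250)
rep("end",0)
s=r.camera("side");b=r.camera("top")
a=cv2.resize(s[140:190,255:320],(400,308),interpolation=3);b=cv2.resize(b[200:250,250:315],(400,308),interpolation=3)
cv2.imwrite("pics/m6.png",np.hstack([a,b]))
```

```text
end 0 t33.3 [-148.2 -123.6  163.5] F [-0.1  0.1  0.3] w 0.6
```

View pics/m6.png

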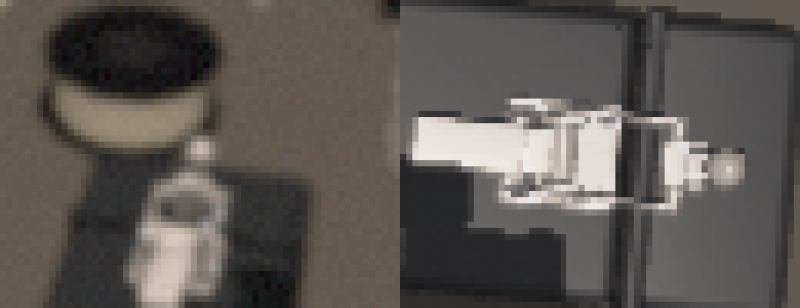

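The lever now lies flat to the left (top crop (465,140)). The bar is under the keeper at (680,165), the gasket gap is narrower and the robot is clear.

```bash
python3 -c "
from rig import r
print(r.hand_in())"
```

```text
the job is handed in; nothing more can be done
None
```

The dry box is latched: the bar is seated under the keeper's lip, the lever snapped over centre and lies flat, and the job was handed in at about 33 s with the robot clear; at the checks between moves no force reading passed about 12 N.

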